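# Hold the food-waste caddy open, then ease its lid shut

### The arm

A 7-joint arm with a two-finger parallel gripper is mounted at the origin on the work surface. World frame = base frame: x ahead of the robot, y to its left, z up, the work surface at z = 0. Lengths are in mm, angles in rad, forces in N, time in s.
With the tool pointing down it reaches from about 400 to 750 mm from the base axis. Payload 19.5 kg.
Tool frame: the origin (TCP) lies at the very end of the fingers, on their centre line; the grasp point (between the pads) lies 19 mm behind it; z points along the fingers, y is the line along which they close (so a half turn about z gives the same grasp; the last joint's range is limited). The gripper opens to 85 mm and grips with 20 to 120 N. Pads are 22 mm wide; open, the fingers measure 114 mm over their backs; the gripper's body (76 mm by 85 mm) begins 54 mm behind the grasp point. The pads swing forward as they close: fully open they stand 13 mm farther back than shut.
Start: joints at [1.147, 0.707, -0.028, 1.485, 0.022, 0.951, -0.075], TCP at [214.231, -533.573, 231.268] pointing down, gripper open.
Joint ranges: [-2.71, 2.71], [-0.32, 2.16], [-1.57, 1.52], [0, 2.45], [-1.46, 4.6], [0, 2.02], [-2.83, 2.83]. Speed limits (rad/s): [1.89, 1.89, 2.57, 2.57, 3.01, 3.01, 3.01].

### API

Orientations are given as a rotation vector (axis times angle).
In Python, from plant import robot gives the robot as it stands.
- The arm moves only by the tool move_arm, never from a script. Its argument "plan" is a list of rows, each a list of 7 numbers: the shift along the tool's x, y, z in m, then the turn, a rotation vector about the tool's x, y, z in rad, then the closure in counts, from 0 (fully open) to 255 (shut). In form: [[x, y, z, rx, ry, rz, hand], ...]. A call has 1 to 10 rows; each row shifts and turns the commanded pose from where the row before left it, along the tool's axes as they then stand; what a row does not reach is not made up. A row lasts 1/8 s, in which the tool goes at most 62.5 mm and 10.7 degrees, less where a joint would pass 70% of its speed; a pose out of reach is approached as far as the arm can. A call with a gripper value outside its range is refused whole. The fingers move at their own pace and stop on an object; "squeeze" is the grip in N (left out, the last holds). Time passes only in rows, so rows that do not move let the fingers close. It gives the time, the measured TCP pose, the force, the opening and the grip force at its end, in the units of the state.
- robot.state(): the state, without advancing time (a new reading comes with each control period).
- robot.snapshot(name): name is "scene" or "top" or "wrist"; returns (picture, depth): 384x512x3 uint8, blue, green, red; 384x512 float32, mm along the optical axis (not along the pixel's ray), 0 where there is no reading.
- robot.calibration(name): a dict with "fovy" (degrees; the focal length in pixels is half the picture's height over the tangent of half this angle, whatever the lens; pixels are square), "cx", "cy" (the principal point, pixels), "R" (3x3) and "t" (3): a world point X has camera coordinates R X + t; the wrist camera has in their place "tool_from_camera" (4x4, takes a point from camera to tool coordinates, whose origin is the TCP and whose axes are the flange's). Camera axes: x right, y down, z forward; pixel columns grow to the right and rows downward; lengths in mm; the calibration is good to about 2 mm. A picture is of the moment at which its call begins: read the wrist's pose just before it. calibration takes no time and is no camera call.
- robot.sign_off(): hands the job in; it is judged then, once.
The state is a dict: "time_s": time; "joint_pos": joint angles; "qd": joint speeds; "joint_torque": joint torques, N m; "position": TCP position; "tool_rot": TCP orientation; "wrist_force": force on the tool from outside, world axes, zero at the start; "moment": the same for the moment, N m; "finger_gap": opening from 0.0 (shut) to 1.0 (fully open); "gripper_force": force on a finger pad.
Only numpy, scipy, OpenCV 4.12 (cv2) and the standard library are available. Lean on these libraries where they do the work, as an engineer would, in place of code of your own. Each camera call takes 0.05 s, during which the arm holds its last target. There are 200 camera calls.

### The job

I am about to scrape a plate into the larger of the two lever-lid waste caddies: press its front lever all the way down with a fingertip so that the lid stands wide open, and keep it open for three seconds. Then ease the lever back up slowly so that the lid comes down to fully shut without slamming, and move clear. Work the lid only by its lever, grasp nothing, and leave the smaller caddy shut and everything else where it stands.

Things in the scene. Friction and masses are not known exactly. Their poses are not given: they have to be found in the camera images.
- big_caddy: The larger caddy, a cream square bin, 200 x 200 mm in plan and 240 mm tall to its rim, fixed to the counter, with a steel lid (top at 254 mm when shut). It stands left or right of the smaller one. Origin: centre of its underside; its own -x axis points out of the front, where the lever is, roughly towards the robot; z up.
- big_pad (a point): Centre of the top face of the larger caddy's lever pad: a steel plate with a thin dark rubber face, 36 mm front to back, 40 mm wide, 10 mm thick, 118 mm of reach ahead of the lever's pivot and about 98 mm out from the caddy's front face. About 94 mm above the counter at rest, about 46 mm when fully down. The pad slopes up towards its outer edge by 0.2 rad at rest and down by 0.22 rad when fully pressed. The clear space above it is open; the caddy's lid rises away from it.
- big_pedal (a joint): Angle of the larger caddy's front lever, rad: 0 at rest (up), 0.42 fully down at its stop. The pivot lies across the caddy, 120 mm behind the pad's centre and 70 mm above the counter; the pad's centre moves about 48 mm straight down in a shallow arc. Pressing takes 6 to 14 N at first, falling to a few N near the stop; the lid's weight drives it back up when it is let go.
- big_lid_angle (a joint): Angle of the larger caddy's lid, rad: 0 shut, about 1.09 wide open; hinged across the top, 40 mm behind the caddy's centre, it swings up and back from the front edge and turns 2.6 times as far as the lever. It counts as wide open from 1.0 and as shut below 0.03. If the lever is let go it falls shut in about half a second and slams (over 2.5 rad/s); letting the pad up at 40 mm/s or slower is gentle (1 rad/s).
- big_lid: The larger caddy's moving lid, a steel panel 142 mm front to back, 208 mm wide, 14 mm thick, covering the front two thirds of the top (the rear third is a fixed deck); its origin lies on the caddy's vertical axis at rim height when shut, and the hinge lies across the caddy 40 mm behind it. Not to be touched.
- small_caddy: The smaller caddy, same make and materials, 150 x 150 mm in plan and 160 mm tall to its rim, with its own lid and front lever (pad 34 mm wide). Fixed. Origin: centre of its underside; -x points out of its front. Leave it shut.
- small_lid_angle (a joint): Angle of the smaller caddy's lid, rad: 0 shut. Leave it shut.
- mug: White mug, 76 mm across, 90 mm tall, loose, outside the left caddy; origin at centre of its underside. Leave it.
- mill: Dark wooden pepper mill, 54 mm across, 148 mm tall, loose, between the two caddies; origin at centre of its underside. Leave it.
- jar: Glass jar with steel cap, 72 mm across, 120 mm tall, loose, outside the right caddy; origin at centre of its underside. Leave it.
- tin: Food tin, 68 mm across, 100 mm tall, loose, outside the right caddy; origin at centre of its underside. Leave it.
- spoon: Wooden spoon lying between the levers, roughly pointing away from the robot, loose; origin under its middle. Leave it.
- bowl: Wooden bowl, 150 mm across, 60 mm tall, loose, with a lime in it, left of the caddies; origin at centre of its underside. Leave it.

How it is judged:
By the outcome, as a careful person would: the job done as asked, in the order asked, and still so for the second after the job is handed in, with the robot touching nothing.
It also fails if it takes over 48 s, if anything falls off the work surface, if the arm or the gripper's body presses on something with over 40 N, if the wrist force passes 120 N, or if a joint passes its speed limit or range.

## Working session

There is one attempt and no reset: what is moved stays moved. The work goes in short steps, Python scripts to look and compute and a tool call to move; the robot and the scene stay as the last step left them, time stands still between calls to the robot, and variables do not carry over. Pictures are saved under pics/ and viewed, at most 10 in all, crops included, and the job is handed in when it is done.

Besides the shell and the picture viewer there is one more tool, called after "Call:" as name(argument=value, ...) on one line, values as JSON. move_arm: Moves the arm, as the interface text tells. Its arguments: {"type":"object","properties":{"plan":{"type":"array","items":{"type":"array","items":{"type":"number"}}},"squeeze":{"type":"number"}},"required":["plan"]}

```bash
mkdir -p pics
cat > h.py <<'E'
import numpy as np,cv2
from plant import robot
from scipy.spatial.transform import Rotation as Ro
def save(n,f):
    im,d=robot.snapshot(n); cv2.imwrite(f'pics/{f}.png',im); np.save(f'pics/{f}.npy',d); return im,d
def world(n,f):
    d=np.load(f'pics/{f}.npy').astype(float); c=robot.calibration(n)
    F=d.shape[0]/2/np.tan(np.radians(c['fovy'])/2)
    v,u=np.mgrid[:d.shape[0],:d.shape[1]]
    P=np.stack([(u-c['cx'])/F*d,(v-c['cy'])/F*d,d],-1)
    return (P-np.array(c['t']).ravel())@np.array(c['R'])
E
python3 - <<'E'
from h import *
a,_=save('scene','s1');b,_=save('top','t1')
s=robot.state();print(s['time_s'],s['position'],s['tool_rot'],s['wrist_force'],s['finger_gap'])
print(Ro.from_rotvec(s['tool_rot']).as_matrix().round(3))
E
```

```text
0.1 [ 214.14227788 -533.37577091  230.88678534] [-3.08356568e+00 -5.95957113e-01  3.80326306e-04] [-0.52152464 -0.21347777 -0.3070728 ] 1.0007365278343845
[[ 0.928  0.373 -0.   ]
 [ 0.373 -0.928  0.001]
 [-0.    -0.001 -1.   ]]
```

View pics/s1.png

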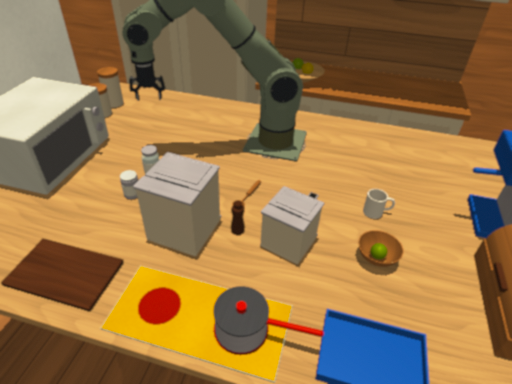

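View pics/t1.png

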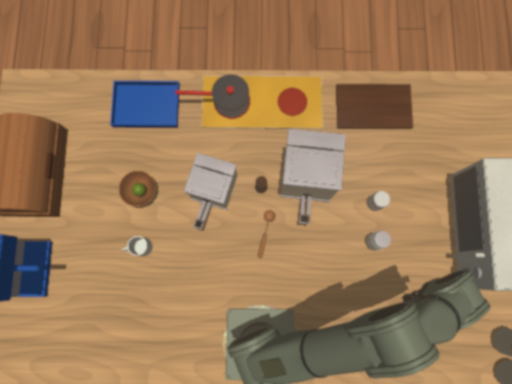

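The top view shows the big caddy on the right at about (313,165), with its lever pad near (304,215). The small caddy is on the left at (211,180) with its pad at (201,223), and the spoon is near (266,232).

Run:
```python
from h import *
im=cv2.imread('pics/t1.png');W=world('top','t1')
cv2.imwrite('pics/c1.png',cv2.resize(im[120:240,250:400],None,fx=5,fy=5,interpolation=cv2.INTER_CUBIC))
for v in range(188,232,3): print(v,[tuple(W[v,u].round().astype(int)) for u in range(296,314,3)])
m=(W[...,2]>240)&(W[...,2]<270)&(W[...,0]>300);m[:, :270]=0;m[:,360:]=0
p=W[m];r=cv2.minAreaRect(p[:,:2].astype(np.float32));print(len(p),r,p[:,2].mean(),cv2.boxPoints(r))
```

```text
188 [(np.int64(583), np.int64(-130), np.int64(175)), (np.int64(581), np.int64(-140), np.int64(183)), (np.int64(580), np.int64(-150), np.int64(191)), (np.int64(579), np.int64(-161), np.int64(193)), (np.int64(579), np.int64(-172), np.int64(197)), (np.int64(578), np.int64(-183), np.int64(199))]
191 [(np.int64(582), np.int64(-134), np.int64(121)), (np.int64(581), np.int64(-145), np.int64(129)), (np.int64(580), np.int64(-156), np.int64(133)), (np.int64(579), np.int64(-167), np.int64(139)), (np.int64(577), np.int64(-177), np.int64(148)), (np.int64(576), np.int64(-188), np.int64(154))]
194 [(np.int64(582), np.int64(-139), np.int64(62)), (np.int64(580), np.int64(-151), np.int64(70)), (np.int64(577), np.int64(-161), np.int64(86)), (np.int64(577), np.int64(-172), np.int64(91)), (np.int64(575), np.int64(-183), np.int64(102)), (np.int64(574), np.int64(-194), np.int64(104))]
197 [(np.int64(579), np.int64(-144), np.int64(12)), (np.int64(577), np.int64(-155), np.int64(21)), (np.int64(568), np.int64(-163), np.int64(69)), (np.int64(578), np.int64(-180), np.int64(17)), (np.int64(568), np.int64(-186), 
[... 2730 characters left out ...]
np.int64(456), np.int64(-168), np.int64(2)), (np.int64(457), np.int64(-181), np.int64(0)), (np.int64(457), np.int64(-193), np.int64(-2)), (np.int64(456), np.int64(-205), np.int64(2))]
230 [(np.int64(444), np.int64(-143), np.int64(4)), (np.int64(444), np.int64(-156), np.int64(0)), (np.int64(445), np.int64(-169), np.int64(-5)), (np.int64(444), np.int64(-180), np.int64(-1)), (np.int64(445), np.int64(-193), np.int64(-5)), (np.int64(444), np.int64(-204), np.int64(4))]
3244 ((676.574951171875, -190.586669921875), (208.16012573242188, 210.9846649169922), 83.70169830322266) 253.78811549564847 [[ 560.3013   -282.4655  ]
 [ 770.01245  -305.61157 ]
 [ 792.84863   -98.707825]
 [ 583.13745   -75.56177 ]]
```

View pics/c1.png

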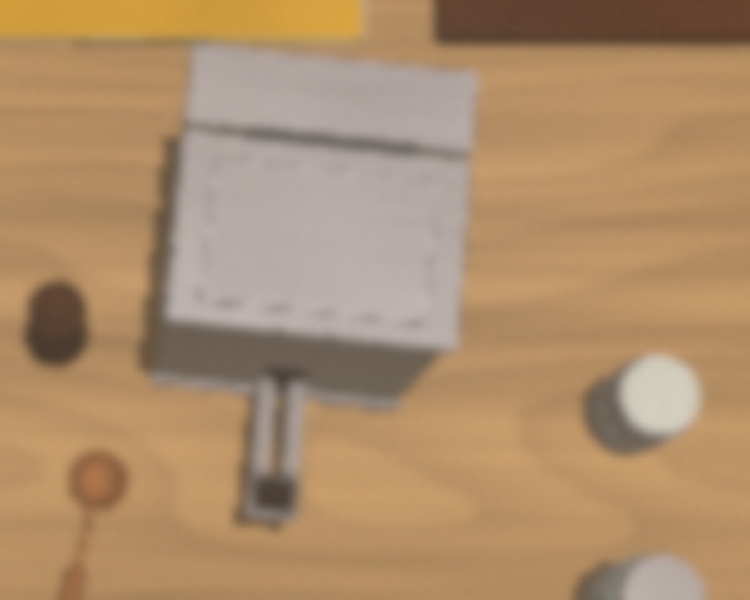

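The pad measures (479.5, -169, ~95) and the caddy yaw is -0.11. That agrees with the caddy centre at (676.6, -190.6) minus 198 mm. Next I go above it with the fingers shut.

Call:
move_arm(plan=[[0.038,-0.024,0,0,0,0,255],[0.038,-0.024,0,0,0,0,255],[0.038,-0.024,0,0,0,0,255],[0.038,-0.024,0,0,0,0,255],[0.038,-0.024,0,0,0,0,255],[0.038,-0.024,0,0,0,0,255],[0.038,-0.024,0,0,0,0,255],[0.038,-0.024,0,0,0,0,255],[0.038,-0.024,0,0,0,0,255],[0.038,-0.024,0,0,0,0,255]])

```text
time_s: 1.35
position: [478.1, -168.0, 231.2]
tool_rot: [-3.084, -0.596, 0.0]
wrist_force: [0.1, 0.4, 0.3]
finger_gap: -0.003
gripper_force: 0.0
```

Call:
move_arm(plan=[[0,0,0,0,0,0.123,255],[0,0,0,0,0,0.123,255],[0,0,0,0,0,0.123,255],[0,0,0,0,0,0.123,255],[0,0,0,0,0,0,255]])

```text
time_s: 1.98
position: [477.4, -169.1, 231.1]
tool_rot: [-3.137, 0.172, 0.001]
wrist_force: [-0.7, -0.4, -0.8]
finger_gap: -0.0
gripper_force: 0.0
```

```bash
cat > w.py <<'E'
from h import *
import sys
f=sys.argv[1]
s=robot.state();R=Ro.from_rotvec(s['tool_rot']).as_matrix();p=np.array(s['position'])
save('wrist',f);d=np.load(f'pics/{f}.npy').astype(float);c=robot.calibration('wrist')
F=192/np.tan(np.radians(c['fovy'])/2);v,u=np.mgrid[:384,:512]
P=np.stack([(u-c['cx'])/F*d,(v-c['cy'])/F*d,d],-1)
T=np.array(c['tool_from_camera']);W=(P@T[:3,:3].T+T[:3,3])@R.T+p
np.save('pics/W.npy',W)
print(s['time_s'],p,R.round(3),s['wrist_force'],s['finger_gap'],s['joint_pos'])
print('to pad, tool axes:',R.T@(np.array([479.5,-169,95])-p))
E
python3 w.py w1
```

```text
1.975 [ 477.41220814 -169.08024187  231.10691052] [[ 0.994 -0.109 -0.001]
 [-0.109 -0.994  0.   ]
 [-0.001  0.    -1.   ]] [-0.71720884 -0.42502181 -0.80677873] -0.0002476599087962343 [ 0.16497668  0.615751    0.20008345  1.73452336 -0.15934479  0.8076923
 -1.24048015]
to pad, tool axes: [  2.14078155  -0.30830682 136.10576185]
```

View pics/w1.png

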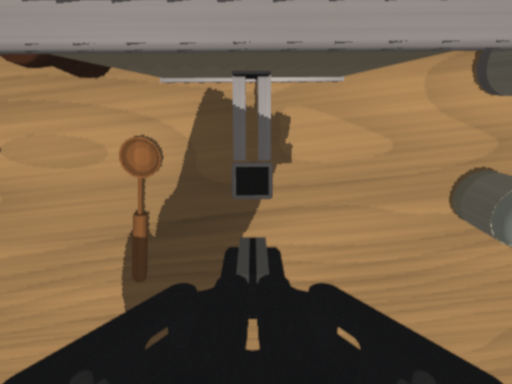

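The wrist view shows the pad at about (252,181), with its edges at u 233–272 and v 163–198. The shut fingertips are at (253,238).

Run:
```python
from h import *
W=np.load('pics/W.npy')
print(W[181,252],W[178:185,248:257].reshape(-1,3).mean(0));print(W[165,252],W[196,252],W[181,236],W[181,269])
```

```text
[ 477.10972487 -170.77116677   93.85844425] [ 477.21808548 -170.78317278   94.2561368 ]
[ 491.93263548 -172.40744151   90.07704681] [ 463.21071933 -169.23667842   97.70463988] [ 478.84419668 -155.42928626   94.00644988] [ 475.53838202 -187.06487651   94.67120443]
```

The pad centre is at (477.5, -170.5, 94), and the height and slope match what was given. Descending.

Call:
move_arm(plan=[[0,0.001,0.02,0,0,0,255],[0,0,0.025,0,0,0,255],[0,0,0.025,0,0,0,255],[0,0,0.025,0,0,0,255],[0,0,0.02,0,0,0,255],[0,0,0.01,0,0,0,255],[0,0,0.004,0,0,0,255],[0,0,0.004,0,0,0,255],[0,0,0.004,0,0,0,255],[0,0,0,0,0,0,255]])

```text
time_s: 3.28
position: [477.5, -170.3, 94.6]
tool_rot: [-3.137, 0.173, -0.001]
wrist_force: [-2.3, 1.0, 8.5]
finger_gap: 0.0
gripper_force: 4.3
```

In contact at 8.5 N. Now pressing at about 32–40 mm/s.

Call:
move_arm(plan=[[0,0,0.004,0,0,0,255],[0,0,0.005,0,0,0,255],[0,0,0.005,0,0,0,255],[0,0,0.005,0,0,0,255],[0,0,0.005,0,0,0,255],[0,0,0.005,0,0,0,255],[0,0,0.005,0,0,0,255],[0,0,0.004,0,0,0,255],[0,0,0.002,0,0,0,255],[0,0,0,0,0,0,255]])

```text
time_s: 4.53
position: [477.5, -170.3, 54.6]
tool_rot: [3.137, -0.173, 0.001]
wrist_force: [-1.6, 0.7, 6.6]
finger_gap: 0.001
gripper_force: 3.0
```

Call:
move_arm(plan=[[0,0,0.002,0,0,0,255],[0,0,0.002,0,0,0,255],[0,0,0.001,0,0,0,255],[0,0,0.001,0,0,0,255],[0,0,0,0,0,0,255]])

```text
time_s: 5.15
position: [478.2, -170.4, 48.8]
tool_rot: [3.136, -0.173, 0.003]
wrist_force: [3.0, -0.3, 5.9]
finger_gap: 0.005
gripper_force: 2.5
```

Call:
move_arm(plan=[[0,0,0.001,0,0,0,255],[0,0,0,0,0,0,255]])

```text
time_s: 5.4
position: [478.3, -170.4, 47.8]
tool_rot: [3.136, -0.172, 0.004]
wrist_force: [2.6, 0.4, 5.7]
finger_gap: 0.001
gripper_force: 2.4
```

Run:
```python
from h import *
save('scene','s2');save('top','t2')
im=cv2.imread('pics/s2.png');cv2.imwrite('pics/c2.png',cv2.resize(im[80:260,100:340],None,fx=3,fy=3))
print(robot.state()['wrist_force'])
W=world('scene','s2')
# lid angle: fit plane to points that moved, above caddy
m=(W[...,2]>265)&(W[...,0]>590)&(W[...,0]<800)&(W[...,1]<-60)&(W[...,1]>-320)
p=W[m];c=p.mean(0);n=np.linalg.svd(p-c,full_matrices=False)[2][2];print(len(p),c,n,np.arccos(abs(n[2])),p[:,2].max())
```

```text
[ 2.75675275 -1.29383015  4.65536926]
2359 [ 679.026312   -183.10354532  321.85907407] [ 0.84585429 -0.08318371  0.52688802] 1.0158613638248952 375.35583828511415
```

View pics/c2.png

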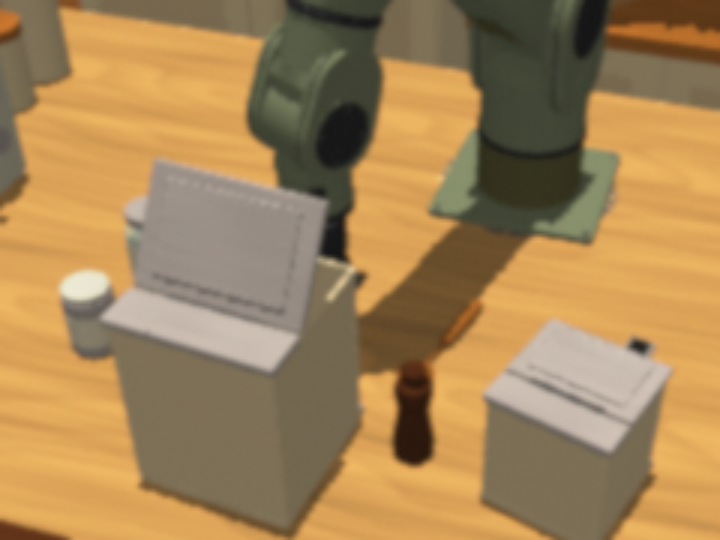

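The lid is up at about 1.02 rad with the panel standing at (230,240) in the crop, and the small caddy is shut. The lever isn't at its stop yet, so I press further.

Call:
move_arm(plan=[[0,0,0.001,0,0,0,255],[0,0,0.001,0,0,0,255],[0,0,0,0,0,0,255]])

```text
time_s: 5.88
position: [478.1, -170.4, 45.7]
tool_rot: [3.137, -0.172, 0.003]
wrist_force: [2.2, -1.1, 5.5]
finger_gap: -0.001
gripper_force: 2.2
```

Call:
move_arm(plan=[[0,0,0.001,0,0,0,255],[0,0,0.0005,0,0,0,255],[0,0,0,0,0,0,255]])

```text
time_s: 6.25
position: [478.1, -170.5, 44.6]
tool_rot: [3.136, -0.173, 0.003]
wrist_force: [1.2, 0.1, 16.0]
finger_gap: 0.001
gripper_force: 7.8
```

The force has jumped to 16 N, so the lever is on its stop. I hold for over 3 s and check the lid angle.

Call:
move_arm(plan=[[0,0,0,0,0,0,255],[0,0,0,0,0,0,255],[0,0,0,0,0,0,255],[0,0,0,0,0,0,255],[0,0,0,0,0,0,255],[0,0,0,0,0,0,255],[0,0,0,0,0,0,255],[0,0,0,0,0,0,255],[0,0,0,0,0,0,255],[0,0,0,0,0,0,255]])

```text
time_s: 7.5
position: [478.1, -170.5, 44.6]
tool_rot: [3.136, -0.173, 0.003]
wrist_force: [0.9, 0.8, 15.6]
finger_gap: 0.004
gripper_force: 7.8
```

Call:
move_arm(plan=[[0,0,0,0,0,0,255],[0,0,0,0,0,0,255],[0,0,0,0,0,0,255],[0,0,0,0,0,0,255],[0,0,0,0,0,0,255],[0,0,0,0,0,0,255],[0,0,0,0,0,0,255],[0,0,0,0,0,0,255],[0,0,0,0,0,0,255],[0,0,0,0,0,0,255]])

```text
time_s: 8.75
position: [478.1, -170.5, 44.6]
tool_rot: [3.136, -0.173, 0.003]
wrist_force: [1.0, 0.7, 16.7]
finger_gap: -0.003
gripper_force: 7.8
```

Call:
move_arm(plan=[[0,0,0,0,0,0,255],[0,0,0,0,0,0,255],[0,0,0,0,0,0,255],[0,0,0,0,0,0,255],[0,0,0,0,0,0,255],[0,0,0,0,0,0,255],[0,0,0,0,0,0,255],[0,0,0,0,0,0,255],[0,0,0,0,0,0,255],[0,0,0,0,0,0,255]])

```text
time_s: 10.0
position: [478.1, -170.4, 44.6]
tool_rot: [3.136, -0.173, 0.003]
wrist_force: [1.6, 0.7, 16.2]
finger_gap: 0.004
gripper_force: 7.8
```

```bash
cat > lid.py <<'E'
from h import *
save('scene','s3');W=world('scene','s3')
m=(W[...,2]>265)&(W[...,0]>590)&(W[...,0]<800)&(W[...,1]<-60)&(W[...,1]>-320)
p=W[m];print(len(p))
if len(p)>50:
    n=np.linalg.svd(p-p.mean(0),full_matrices=False)[2][2];print(np.arccos(abs(n[2])),p[:,2].max())
s=robot.state();print(s['time_s'],s['position'],s['wrist_force'])
E
python3 lid.py
```

```text
2359
1.0811560561728781 379.70868852803926
10.05 [ 478.12107795 -170.41994024   44.58229136] [ 0.78576787  1.40904786 17.1341742 ]
```

The lid measures 1.08 rad and has been held for 3.8 s. Easing up at 24 mm/s, slower near the ends.

Call:
move_arm(plan=[[0,0,-0.001,0,0,0,255],[0,0,-0.002,0,0,0,255],[0,0,-0.003,0,0,0,255],[0,0,-0.003,0,0,0,255],[0,0,-0.003,0,0,0,255],[0,0,-0.003,0,0,0,255],[0,0,-0.003,0,0,0,255],[0,0,-0.003,0,0,0,255],[0,0,-0.003,0,0,0,255],[0,0,-0.003,0,0,0,255]])

```text
time_s: 11.3
position: [476.7, -170.1, 71.0]
tool_rot: [-3.136, 0.173, 0.002]
wrist_force: [-5.1, 0.0, 7.1]
finger_gap: -0.002
gripper_force: 3.6
```

Call:
move_arm(plan=[[0,0,-0.003,0,0,0,255],[0,0,-0.003,0,0,0,255],[0,0,-0.003,0,0,0,255],[0,0,-0.003,0,0,0,255],[0,0,-0.002,0,0,0,255],[0,0,-0.002,0,0,0,255],[0,0,-0.002,0,0,0,255],[0,0,-0.001,0,0,0,255]])

```text
time_s: 12.3
position: [478.2, -170.3, 90.3]
tool_rot: [3.137, -0.173, 0.003]
wrist_force: [2.4, -0.4, 8.1]
finger_gap: 0.001
gripper_force: 4.3
```

Call:
move_arm(plan=[[0,0,-0.002,0,0,0,255],[0,0,-0.001,0,0,0,255],[0,0,-0.001,0,0,0,255],[0,0,-0.001,0,0,0,255],[0,0,-0.001,0,0,0,255],[0,0,0,0,0,0,255]])

```text
time_s: 13.05
position: [477.3, -170.2, 95.8]
tool_rot: [-3.137, 0.173, 0.0]
wrist_force: [0.7, 0.2, 1.3]
finger_gap: 0.006
gripper_force: 1.0
```

Almost off the pad. Rising slowly, then clear.

Call:
move_arm(plan=[[0,0,-0.001,0,0,0,255],[0,0,-0.001,0,0,0,255],[0,0,-0.001,0,0,0,255],[0,0,-0.001,0,0,0,255],[0,0,-0.002,0,0,0,255],[0,0,-0.01,0,0,0,255],[0,0,-0.02,0,0,0,255],[0,0,-0.03,0,0,0,255],[0,0,-0.04,0,0,0,255],[0,0,-0.03,0,0,0,255]])

```text
time_s: 14.3
position: [477.3, -170.3, 234.0]
tool_rot: [3.137, -0.173, 0.002]
wrist_force: [0.3, -0.5, -0.0]
finger_gap: 0.002
gripper_force: 0.0
```

Call:
move_arm(plan=[[-0.02,0,0,0,0,0,255],[-0.02,0,0,0,0,0,255],[-0.02,0,0,0,0,0,255],[0,0,0,0,0,0,255],[0,0,0,0,0,0,255]])

```text
time_s: 14.92
position: [418.3, -163.7, 232.2]
tool_rot: [3.137, -0.173, 0.001]
wrist_force: [1.6, 0.6, -0.0]
finger_gap: 0.004
gripper_force: 0.0
```

```bash
python3 lid.py
python3 - <<'E'
from h import *
im=cv2.imread('pics/s3.png');cv2.imwrite('pics/c3.png',cv2.resize(im[80:260,100:340],None,fx=3,fy=3))
a=world('scene','s1');b=world('scene','s3')
for y0,x0,n in((655,-190,'big'),):
    for W in(a,b):
        m=(abs(W[...,0]-640)<45)&(abs(W[...,1]+185)<80)&(W[...,2]>200);print(n,np.median(W[m][:,2]),W[m][:,2].max())
E
```

```text
0
14.975 [ 418.29336306 -163.69035777  232.01830332] [-0.19248531  0.00998749  0.49004699]
big 256.0287903508232 260.6409756243659
big 256.05323094754124 260.64397594283287
```

View pics/c3.png

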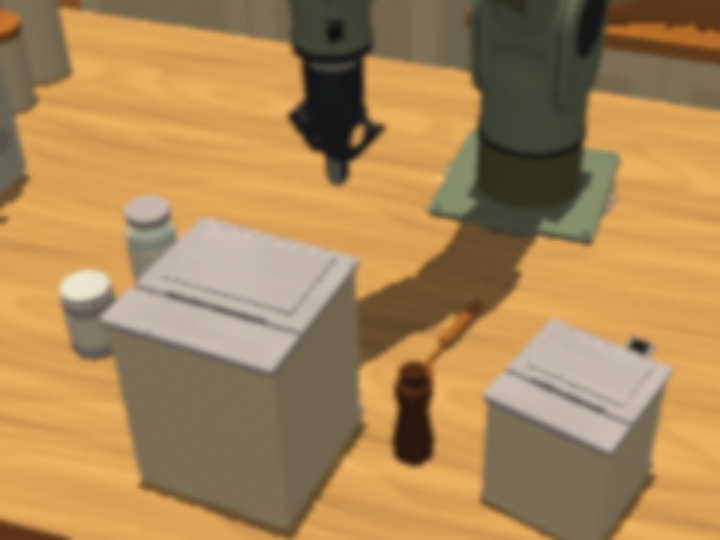

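The big lid is flat shut at the same height as before. The small caddy is shut, the mill, spoon, jar and tin are undisturbed, and the gripper is clear at (337,170) in the crop.

```bash
python3 -c "
from plant import robot
print(robot.sign_off())"
```

```text
the job is handed in; nothing more can be done
None
```

I pressed the larger caddy's lever to its stop and held the lid wide open (about 1.08 rad) for about 3.8 s, then eased it fully shut at about 24 mm/s or slower, moved clear and handed the job in; the smaller caddy stayed shut and nothing else was disturbed.

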